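# Prop up the guard and close the vent valve of a flow-cell pressure controller

### The job

Get the small pressure controller ready for its leak test: lift its clear spring-shut guard by the red tab, far enough back that the prop rod drops behind its step, and let it rest propped open. Then turn the blue knob beneath clockwise until you feel the vent valve come onto its soft seat, snug it there to about 0.3 Nm (never past 0.4 Nm), hold that for half a second and let go, leaving the valve seated and the guard propped. Do not shift the beaker, the flow cell or the timer beside it.

Things in the scene. Friction and masses are not known exactly. Their poses are not given: they have to be found in the camera images.
- controller: Light grey pressure controller with dark deck, 124 x 124 x 58 mm high, fixed. Origin: centre of its underside, z up, x front to back (display in front, at -x), y to its left; 'controller frame' below means this one. Deck (top face) at z = 58 mm. Prop strike on the deck at y = -46 mm: a ramp rising to the rear up to a 4 mm step, whose rear face is at x = 14 mm.
- guard: Clear open-bottomed hood over the knob, 80 mm deep, 76 wide, 30 high, 70 g. Origin on its hinge axis (rear lower edge), at (40, 0, 63) mm in the controller frame; axes the controller's when shut. A 54 mm steel prop rod hangs on its right (-y) side, 38 mm in front of the hinge; its rubber foot trails on the deck, rides up the ramp and drops behind the step.
- guard_hinge (a joint): Guard angle about the controller's +y axis through the guard's origin: 0 shut, grows as the front swings up and back, end stop 2.3 rad. A spring pulls it shut at all angles (1 to 2 N at the tab). Lifted beyond 2.03 rad (best 2.1 to 2.2) and let go, it sinks back onto its prop and stays at about 1.9 rad; let go earlier, it snaps shut.
- guard_tab (a point): Centre of the red pull tab in front of the guard: 27 mm long (x), 12 mm thick (y), 18 mm high when shut; grip it across its thickness, fingers left and right. In the guard's frame at (-94.5, 0, 20) mm, 14.5 mm in front of the guard's wall; when shut 25 mm above the deck. The guard can turn between the pads while the hand follows the arc pointing straight down.
- valve_knob: Vent valve knob: round black skirt 37 mm across, on it a blue bar 34 mm long (own x), 11 mm thick (own y), white line on its -x half. Vertical axis at (-16, 0) mm in the controller frame; origin on it, 59 mm above the bench. Skirt's top 8 mm above the origin, bar's top 26.5 mm above it (86 mm above the bench).
- valve_turn (a joint): Knob angle, grows clockwise from above; at 0 the bar's x is 0.65 rad anticlockwise of the controller's x. Starts at 0 to 0.2. Friction 0.03 Nm. It meets its seat somewhere between 0.55 and 1.15 rad (wear: not visible); from there the seat resists with 2.4 Nm per rad besides. Let go, it springs back a little but stays seated. The seat is damaged from about 0.45 Nm.
- knob_grip (a point): On the knob's axis, 18 mm above its origin (77 mm above the bench): where the blue bar is gripped, across its 11 mm.
- beaker: clear glass beaker, 57 mm across, 70 mm tall; origin at the centre of its underside; to be left where it stands
- flow_cell: white flow-cell cartridge lying flat, 26 x 76 x 8 mm; origin at the centre of its underside; to be left where it stands
- timer: small white lab timer standing on its foot, 23 x 58 x 60 mm; origin at the centre of its underside; to be left where it stands

How it is judged:
On the way, in this order (a step that is already met when the one before it is completed fails the run):
1. the guard stands propped open by itself, untouched (value of joint guard_hinge between 1.82 and 2 rad and velocity of joint guard_hinge between -0.05 and 0.05 rad/s and contact force between each of the arm, the fingers and guard below 0.2 N), for 0.3 s.
2. the vent valve is snugged on its seat: the knob's stem bears on the seat with more than 7 N (about 0.15 Nm at the knob) while the guard stands propped (value of joint guard_hinge between 1.82 and 2 rad and contact force between valve_knob and controller above 7 N), for 0.3 s.
At the end, for the whole second after the job is handed in: The guard stands propped open by itself (hinge 1.82 to 2.0 rad), the valve is still on its seat (its stem bears on it with more than 0.5 N) and the knob is at rest (value of joint guard_hinge between 1.82 and 2 rad and contact force between valve_knob and controller above 0.5 N and velocity of joint valve_turn between -0.05 and 0.05 rad/s); the robot touches nothing.
It fails at once if the seat is damaged: the valve's stem presses on it with more than 28 N (about 0.45 Nm at the knob) (contact force between valve_knob and controller above 28 N).
It fails at once if a bystander (beaker, flow cell or timer) is moved by more than 20 mm (distance of any of beaker, flow_cell, timer from where it was at the start of the episode above 0.02 m).
It also fails if it takes over 54 s, if anything falls off the work surface, if the arm or the gripper's body presses on something with over 40 N, if the wrist force passes 120 N, or if a joint passes its speed limit or range.

### The arm

A 6-joint arm with a two-finger parallel gripper is mounted at the origin on a cart in front of the work surface, level with it; the furniture and walls round the work are solid. World frame = base frame: x ahead of the robot, y to its left, z up, the work surface at z = 0. Lengths are in m, angles in rad, forces in N, time in s.
With the tool pointing down it reaches from about 0.4 to 0.825 m from the base axis. Payload 7 kg.
Tool frame: the origin (TCP) lies on the centre line of the jaws, within the pads' length; the fingertips stand manip.tip_reach ahead of it and the grasp point (between the pads) lies 11 mm behind it (manip.tip_reach is the distance from the TCP to the fingertips, in m); z points along the fingers, y is the line along which they close (so a half turn about z gives the same grasp; the last joint's range is limited). The gripper opens to 85 mm and grips with 20 to 120 N. Pads are 22 mm wide; open, the fingers measure 114 mm over their backs; the gripper's body (76 mm by 85 mm) begins 54 mm behind the grasp point. The pads swing forward as they close: fully open they stand 13 mm farther back than shut.
Start: joints at [1.552, 0.359, 0.012, 0, -1.224, -0.288], TCP at [0.204, 0.643, 0.212] pointing down, gripper open.
Joint ranges: [-3.07, 3.07], [-1.43, 2.12], [-1.02, 1.25], [-3.03, 1.67], [-3.05, -0], [-3.03, 3.03]. Speed limits (rad/s): [2.39, 2.39, 3.01, 3.14, 3.14, 3.14].

### API

Orientations are given as a unit quaternion [w, x, y, z].
In Python, from cell import manip, eyes, spotter gives the robot as it stands.
- The arm moves only by the shell command python3 -m handwheel 'ROWS' [FORCE]. ROWS is JSON, a list of rows, each a list of 3 entries, a list of its own where there are three numbers: the shift along the tool's x, y, z in m, then the turn, a rotation vector about the tool's x, y, z in degrees, then the gripper's target within -1 to 1 (fully open at 1, half-way at 0, shut at -1). A call has 1 to 12 rows; each row is the pose to reach, as a shift and turn from the pose commanded when the call began, along the tool's axes at that moment; what a row does not reach only later rows make up. A row lasts 1/8 s, in which the tool goes at most 62.5 mm and 10.7 degrees, less where a joint would pass 70% of its speed; a pose out of reach is approached as far as the arm can. A call with a gripper value outside its range is refused whole. The fingers move at their own pace and stop on an object; FORCE is the grip in N (left out, the last holds). Time passes only in rows, so rows that repeat a pose let the fingers close. It gives the time, the measured TCP pose, the force, the opening and the grip force at its end, in the units of the state.
- manip.get_obs(): the state, without advancing time (a new reading comes with each control period).
- eyes.grab_frame(name): name is "side" or "top" or "wrist"; returns (picture, depth): 420x560x3 uint8, blue, green, red; 420x560 float32, m along the optical axis (not along the pixel's ray), 0 where there is no reading.
- eyes.camera_info(name): a dict with "camera_matrix" (3x3 intrinsics, pixels), "distortion" ([k1, k2, p1, p2, k3] as OpenCV has them; the pictures are not rectified), "xyz" and "rotation" of the camera in the world; the wrist camera has in their place "tool_from_camera" (4x4, takes a point from camera to tool coordinates, whose origin is the TCP and whose axes are the flange's). Camera axes: x right, y up, looking along -z (the intrinsics and any distortion apply to the point x, -y, -z); pixel columns grow to the right and rows downward; lengths in m; the calibration is good to about 2 mm. A picture is of the moment at which its call begins: read the wrist's pose just before it. camera_info takes no time and is no camera call.
- manip.job_done(): hands the job in; it is judged then, once.
Trained networks look in the newest picture that a camera, given by its name, has taken for a name from the list of things; names that differ only in an ending like _2 or _b are one class to them, and where a whole thing is asked for, a point or a joint stands for the part that bears it (a point fixed in the world has none). Each returns a list of dicts, best first, with "conf" (0 to 1); they miss things now and then, are a little off and sometimes report something else, mostly with a low value. They report only what shows in the picture. A call takes as long as a camera call.
- spotter.recognise(camera, target): "box" ([centre column, centre row, width, height] in pixels, round what is visible of it).
The state is a dict: "time": time; "qpos": joint angles; "qvel": joint speeds; "joint_efforts": joint torques, N m; "tool_pos": TCP position; "orientation": TCP orientation; "ft_force": force on the tool from outside, world axes, zero at the start; "torque": the same for the moment, N m; "gripper_width": opening from 0.0 (shut) to 1.0 (fully open); "grip_force": force on a finger pad.
Only numpy, scipy, OpenCV 4.12 (cv2) and the standard library are available. Lean on these libraries where they do the work, as an engineer would, in place of code of your own. Each camera call takes 0.05 s, during which the arm holds its last target. There are 200 camera calls.

## Working session

There is one attempt and no reset: what is moved stays moved. The work goes in short steps, Python scripts to look and compute and a shell command to move; the robot and the scene stay as the last step left them, time stands still between calls to the robot, and variables do not carry over. Pictures are saved under pics/ and viewed, at most 10 in all, crops included, and the job is handed in when it is done.

```bash
ls; mkdir -p pics; cat > h.py <<'E'
import numpy as np, cv2
from scipy.spatial.transform import Rotation as R
from cell import manip, eyes, spotter
def cam(name, obs=None):
    i=eyes.camera_info(name)
    K=np.array(i["camera_matrix"]);D=np.array(i["distortion"],float)
    if "tool_from_camera" in i:
        obs=obs or manip.get_obs(); q=obs["orientation"]
        T=np.eye(4);T[:3,:3]=R.from_quat(np.roll(q,-1)).as_matrix();T[:3,3]=obs["tool_pos"]
        T=T@np.array(i["tool_from_camera"])
    else:
        T=np.eye(4);r=np.array(i["rotation"]);T[:3,:3]=r if r.shape==(3,3) else R.from_quat(np.roll(r,-1)).as_matrix();T[:3,3]=i["xyz"]
    return K,D,T
def world(c,uv,depth):
    K,D,T=c
    p=cv2.undistortPoints(np.array(uv,np.float64).reshape(-1,1,2),K,D)[:,0]
    d=np.asarray(depth,float).ravel()
    P=np.c_[p[:,0]*d,-p[:,1]*d,-d]
    return P@T[:3,:3].T+T[:3,3]
def cloud(c,dep):
    v,u=np.nonzero(dep>0)
    return u,v,world(c,np.c_[u,v],dep[v,u])
E
python3 - <<'E'
from h import *
print(manip.get_obs(), manip.tip_reach)
for n in ["side","top","wrist"]:
    c=cam(n);im,d=eyes.grab_frame(n);cv2.imwrite(f"pics/{n}0.png",im);np.savez(f"{n}0.npz",im=im,d=d)
    print(n,c[2].round(3).tolist(),c[0].round(0).tolist())
    for t in ["controller","guard_tab","valve_knob","beaker","flow_cell","timer","guard"]:
        for r in spotter.recognise(n,t)[:2]:
            u,v=np.array(r["box"][:2]).round().astype(int); z=d[min(max(v,0),419),min(max(u,0),559)]
            print(n,t,round(r["conf"],2),np.round(r["box"]),world(c,[u,v],z).round(3))
E
```

```text
pics
{'time': 0.0, 'qpos': array([ 1.55211587e+00,  3.59385025e-01,  1.10707768e-02, -3.70739476e-04,
       -1.22407012e+00, -2.88111660e-01]), 'qvel': array([ 0.00063349, -0.00089621, -0.00244404,  0.00132911, -0.00099956,
        0.00040265]), 'joint_efforts': array([ 1.78796080e-05, -5.83311403e+01,  2.93427444e+01,  6.93698198e+00,
       -5.76035862e-03, -3.36448650e-06]), 'tool_pos': array([0.20370935, 0.6430011 , 0.21066637]), 'orientation': array([ 8.10235557e-04,  9.88247902e-01, -1.52857525e-01, -6.60654200e-05]), 'ft_force': array([-0.34251108, -0.37120588,  0.41632525]), 'torque': array([ 0.04729768,  0.00890459, -0.06525571]), 'grip_force': 0.0, 'gripper_width': 0.9966644142655695} 0.008
side [[0.945, 0.2, -0.257, 0.252], [-0.325, 0.531, -0.782, -0.506], [-0.02, 0.823, 0.567, 0.644], [0.0, 0.0, 0.0, 1.0]] [[396.0, 0.0, 282.0], [0.0, 396.0, 218.0], [0.0, 0.0, 1.0]]
side controller 0.76 [270. 214.  61.  52.] [[0.488 0.316 0.069]]
side guard_tab 0.62 [267. 203.  41.  35.] [[0.485 0.329 0.095]]
side valve_knob 0.61 [265. 202.  43.  31.] [[0.483 0.338 0.094]]
side beaker 0.9
[... 371 characters left out ...]
98, 0.996], [0.0, 0.0, 0.0, 1.0]] [[457.0, 0.0, 277.0], [0.0, 457.0, 210.0], [0.0, 0.0, 1.0]]
top controller 0.7 [229. 219.  64.  72.] [[0.498 0.354 0.095]]
top guard_tab 0.59 [230. 226.  51.  56.] [[0.484 0.352 0.092]]
top beaker 0.63 [390. 201.  34.  28.] [[0.549 0.014 0.007]]
top flow_cell 0.9 [374. 241.  36.  16.] [[0.462 0.048 0.003]]
top timer 0.93 [160. 181.  34.  18.] [[0.575 0.504 0.055]]
top guard 0.94 [227. 224.  50.  56.] [[0.488 0.358 0.094]]
top guard 0.4 [161. 180.  33.  18.] [[0.576 0.5   0.062]]
wrist [[-0.301, 0.921, 0.248, 0.266], [-0.954, -0.291, -0.077, 0.624], [0.001, -0.26, 0.966, 0.374], [0.0, 0.0, 0.0, 1.0]] [[320.0, 0.0, 280.0], [0.0, 320.0, 216.0], [0.0, 0.0, 1.0]]
```

```bash
python3 - <<'E'
from h import *
t=cv2.imread("pics/top0.png")[160:280,130:290];s=cv2.imread("pics/side0.png")[160:280,190:350]
a=cv2.resize(t,(400,300),interpolation=2);b=cv2.resize(s,(400,300),interpolation=2)
w=cv2.resize(cv2.imread("pics/top0.png"),(400,300));w2=cv2.resize(cv2.imread("pics/wrist0.png"),(400,300))
cv2.imwrite("pics/c0.png",np.vstack([np.hstack([a,b]),np.hstack([w,w2])]))
E
```

```text
(no output)
```

View pics/c0.png

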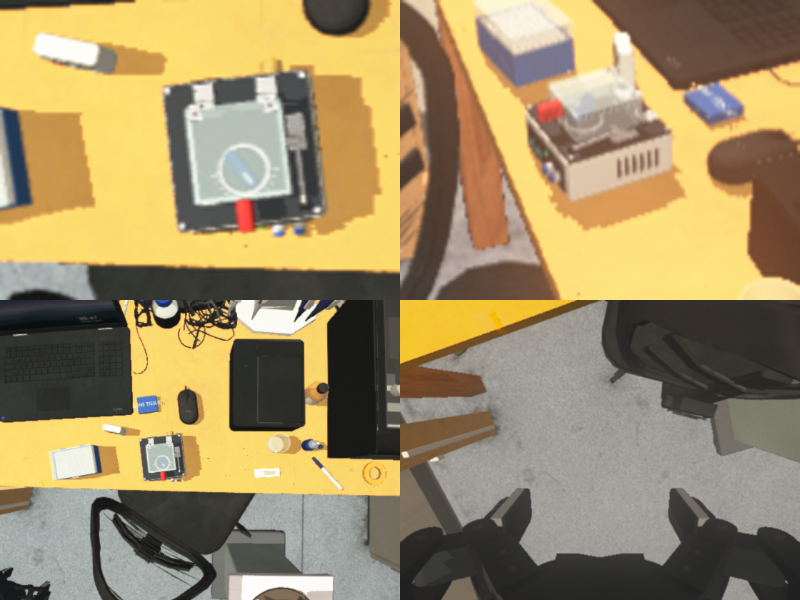

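```bash
cat >> h.py <<'E'
def fit(n,im,d,c,ctr,reach=0.11):
    u,v,P=cloud(c,d); col=im[v,u].astype(int)
    near=np.linalg.norm(P[:,:2]-ctr,axis=1)<reach
    red=near&(col[:,2]>140)&(col[:,1]<90)&(col[:,0]<90)&(P[:,2]>.06)
    m=near&(P[:,2]>.052)&(P[:,2]<.064)
    r=cv2.minAreaRect((P[m][:,:2]*1000).astype(np.float32))
    print(n,"deck",m.sum(),r,"zmed",np.median(P[m][:,2]))
    if red.sum(): print(" red",red.sum(),P[red].mean(0).round(4),P[red].min(0).round(4),P[red].max(0).round(4), cv2.minAreaRect((P[red][:,:2]*1000).astype(np.float32)))
E
python3 - <<'E'
from h import *
for n in ["top","side"]:
    z=np.load(n+"0.npz");fit(n,z["im"],z["d"],cam(n),[.498,.354])
E
```

```text
top deck 1763 ((497.8271179199219, 362.1963806152344), (122.60415649414062, 122.69606018066406), 8.005270004272461) zmed 0.057575826939850194
 red 66 [0.445  0.3549 0.0903] [0.435  0.3485 0.0607] [0.4568 0.3658 0.0978] ((445.1011657714844, 357.7005310058594), (22.609277725219727, 16.302587509155273), 9.430066108703613)
side deck 527 ((498.4525451660156, 364.5724792480469), (121.69371032714844, 124.8043212890625), 8.13085651397705) zmed 0.05898108341084518
 red 43 [0.4438 0.3542 0.0825] [0.4325 0.3502 0.0606] [0.4575 0.3766 0.0912] ((444.51507568359375, 363.0866394042969), (25.054584503173828, 25.363908767700195), 4.181639671325684)
```

```bash
cat >> h.py <<'E'
C=np.array([.498,.3622,0]);YAW=np.radians(8.05)
def c2w(p): return C+R.from_rotvec([0,0,YAW]).apply(p)
def goal(p,yaw=YAW,flip=0):
    "world position p, tool down with x at yaw -> shift (mm), rotvec deg"
    o=manip.get_obs();q=R.from_quat(np.roll(o["orientation"],-1))
    g=R.from_rotvec([0,0,yaw+np.pi*flip])*R.from_rotvec([np.pi,0,0])
    print("shift",(q.inv().apply(np.array(p)-o["tool_pos"])*1000).round(1),"rot",(q.inv()*g).as_rotvec(degrees=True).round(2),"t",o["time"])
E
python3 - <<'E'
from h import *
goal(c2w([-.0555,0,.2]))
goal(c2w([-.0555,0,.2]),flip=1)
E
```

```text
shift [315.3 203.3  11.6] rot [ -0.    -0.   -25.63] t 1.2
shift [315.3 203.3  11.6] rot [ -0.     0.   154.37] t 1.2
```

```bash
python3 -m handwheel '[[[30,20,1],[0,0,-3],1],[[70,45,3],[0,0,-6],1],[[110,71,4],[0,0,-9],1],[[155,100,6],[0,0,-13],1],[[200,129,8],[0,0,-17],1],[[240,155,9],[0,0,-20],1],[[275,177,10],[0,0,-23],1],[[300,193,11],[0,0,-25],1],[[315,203,12],[0,0,-25.6],1],[[315,203,12],[0,0,-25.6],1]]' 2>&1 | tail -5
```

```text
tool_pos: [0.6027, 0.16, 0.1921]
orientation: [-0.0, 0.998, 0.07, 0.0]
ft_force: [-0.2, 2.0, 1.0]
gripper_width: 0.999
grip_force: 0.0
```

I typed millimetres where metres are needed. The arm stayed high and clear, so I'll fix the helper and continue.

```bash
sed -i 's/\*1000).round(1),"rot"/).round(4),"rot"/; s/(q.inv().apply(np.array(p)-o\["tool_pos"\]))/q.inv().apply(np.array(p)-o["tool_pos"])/' h.py; grep -n '"shift"' h.py; sed -i 's/print("shift",(q.inv().apply(np.array(p)-o\["tool_pos"\]).round/print("shift",(q.inv().apply(np.array(p)-o["tool_pos"])).round/' h.py
python3 - <<'E'
from h import *
o=manip.get_obs();print(o["qpos"].round(3),o["qvel"].round(3),o["ft_force"].round(2))
goal(c2w([-.0555,0,.2]))
E
```

```text
37:    print("shift",q.inv().apply(np.array(p)-o["tool_pos"]).round(4),"rot",(q.inv()*g).as_rotvec(degrees=True).round(2),"t",o["time"])
[ 0.572  0.287 -0.137  0.    -1.146  1.139] [-0.855  0.322  0.4    0.001 -0.078  0.848] [-0.16  2.02  1.03]
shift [-0.1309 -0.2148 -0.008 ] rot [-0.01 -0.04 -0.  ] t 2.45
```

```bash
python3 -m handwheel '[[[0,0,0],[0,0,0],1],[[0,0,0],[0,0,0],1],[[0,0,0],[0,0,0],1]]' | tail -5;  python3 - <<'E'
from h import *
goal(c2w([-.0555,0,.2]))
E
```

```text
tool_pos: [0.601, 0.1626, 0.192]
orientation: [-0.0, 0.998, 0.071, 0.0]
ft_force: [0.1, -0.7, 0.5]
gripper_width: 0.997
grip_force: 0.0
shift [-0.1294 -0.2122 -0.008 ] rot [-0.01 -0.02  0.04] t 2.825
```

```bash
python3 -m handwheel '[[[-0.015,-0.025,-0.001],[0,0,0],1],[[-0.04,-0.065,-0.004],[0,0,0],1],[[-0.07,-0.115,-0.006],[0,0,0],1],[[-0.1,-0.165,-0.008],[0,0,0],1],[[-0.12,-0.197,-0.008],[0,0,0],1],[[-0.1294,-0.2122,-0.008],[0,0,0],1],[[-0.1294,-0.2122,-0.008],[0,0,0],1],[[-0.1294,-0.2122,-0.008],[0,0,0],1]]' | tail -5;  python3 - <<'E'
from h import *
goal(c2w([-.0555,0,.2]))
c=cam("wrist");im,d=eyes.grab_frame("wrist");cv2.imwrite("pics/w1.png",im);np.savez("w1.npz",im=im,d=d)
fit("wrist",im,d,c,C[:2])
E
```

```text
tool_pos: [0.4438, 0.3535, 0.1999]
orientation: [0.0, 0.998, 0.07, 0.0]
ft_force: [1.0, -0.8, -0.2]
gripper_width: 1.005
grip_force: 0.0
shift [-0.0007 -0.001  -0.0001] rot [ 0.   -0.01 -0.01] t 3.825
wrist deck 7572 ((498.0182800292969, 365.1667175292969), (119.94117736816406, 121.26671600341797), 8.034733772277832) zmed 0.05781478855863614
 red 356 [0.4453 0.3574 0.0914] [0.432  0.351  0.0853] [0.4569 0.3644 0.0937] ((444.2510070800781, 357.66864013671875), (24.523099899291992, 12.283477783203125), 8.07838249206543)
```

View pics/w1.png

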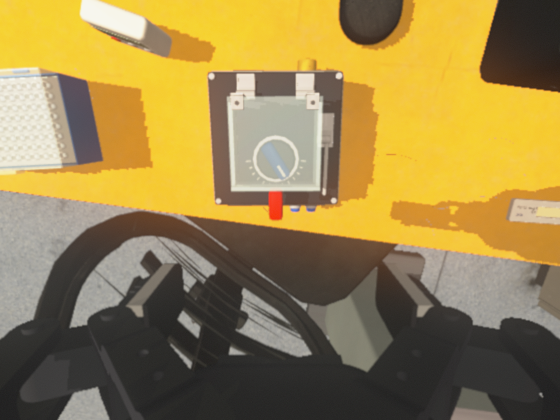

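```bash
sed -i 's/C=np.array(.*\]);/C=np.array([.498,.3637,0]);/' h.py; python3 - <<'E'
from h import *
goal(c2w([-.0555,0,.084]))
E
```

```text
shift [-0.0006 -0.0029  0.1158] rot [ 0.01  0.   -0.05] t 3.875
```

```bash
python3 -m handwheel '[[[0,-0.0025,0.02],[0,0,0],1],[[0,-0.0025,0.06],[0,0,0],1],[[0,-0.0025,0.1],[0,0,0],1],[[0,-0.0025,0.1158],[0,0,0],0.3],[[0,-0.0025,0.1158],[0,0,0],-0.4],[[0,-0.0025,0.1158],[0,0,0],-1],[[0,-0.0025,0.1158],[0,0,0],-1],[[0,-0.0025,0.1158],[0,0,0],-1]]' 30; python3 - <<'E'
from h import *
goal(c2w([-.0555,0,.084]))
im,d=eyes.grab_frame("wrist");im2,_=eyes.grab_frame("side");im3,_=eyes.grab_frame("top");
cv2.imwrite("pics/w2.png",np.hstack([cv2.resize(im,(400,300)),cv2.resize(im2[130:250,190:350],(400,300),interpolation=2)]))
o=manip.get_obs();print(o["grip_force"],o["gripper_width"],o["ft_force"])
E
```

```text
time: 4.88
tool_pos: [0.4437, 0.3567, 0.0849]
orientation: [-0.001, 0.998, 0.07, 0.001]
ft_force: [-0.4, 0.5, -0.5]
gripper_width: 0.003
grip_force: 0.0
shift [-0.0007  0.0007  0.0009] rot [-0.07 -0.06 -0.02] t 4.875
0.0 -0.0016723227443323724 [-0.72617445  0.05465771 -0.43753929]
```

View pics/w2.png

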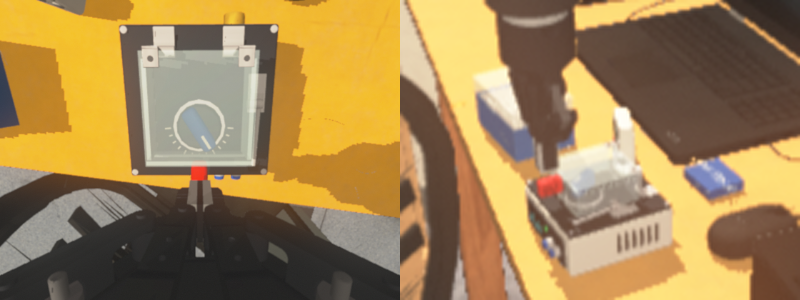

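```bash
cat >> h.py <<'E'
def proj(c,P):
    K,D,T=c; p=(np.atleast_2d(P)-T[:3,3])@T[:3,:3]; p=p*[1,-1,-1]
    return cv2.projectPoints(p,np.zeros(3),np.zeros(3),K,D)[0][:,0].round(0)
E
python3 - <<'E'
from h import *
o=manip.get_obs();t=np.array(o["tool_pos"])
for n in ["side","top","wrist"]:
    c=cam(n,o);print(n,proj(c,[t,t-[0,0,.008],c2w([-.0545,0,.083]),c2w([-.0545,0,.092]),c2w([-.068,0,.083])]).tolist())
    im,d=eyes.grab_frame(n);np.savez(n+"2.npz",im=im,d=d);fit(n,im,d,c,C[:2])
    u,v,P=cloud(c,d);q=P-C;q=R.from_rotvec([0,0,-YAW]).apply(q);m=(abs(q[:,0]+.06)<.05)&(abs(q[:,1])<.03)&(q[:,2]>.095)&(q[:,2]<.14)
    if m.sum():print(q[m].min(0),q[m].max(0),q[m].mean(0))
E
python3 - <<'E'
import numpy as np,cv2
s=np.load("side2.npz")["im"][160:240,220:320];w=np.load("wrist2.npz")["im"][180:300,200:360]
cv2.imwrite("pics/z2.png",np.hstack([cv2.resize(s,(400,320),interpolation=2),cv2.resize(w,(400,320),interpolation=2)]))
E
```

```text
side [[249.0, 204.0], [249.0, 207.0], [249.0, 205.0], [249.0, 202.0], [244.0, 206.0]]
side deck 524 ((497.932861328125, 363.26092529296875), (121.83905029296875, 123.54798889160156), 7.992914199829102) zmed 0.059041403522740676
 red 46 [0.4446 0.3538 0.0835] [0.4327 0.3485 0.061 ] [0.4569 0.3828 0.0913] ((438.8125915527344, 362.3796081542969), (20.994136810302734, 35.121192932128906), 32.80694580078125)
[-0.06563354 -0.02877384  0.09504591] [-0.01153488  0.02700598  0.13983069] [-0.05082566 -0.00579352  0.11866815]
top [[227.0, 247.0], [228.0, 247.0], [228.0, 246.0], [227.0, 246.0], [228.0, 253.0]]
top deck 1028 ((499.2208557128906, 362.817138671875), (119.66246032714844, 122.59123229980469), 7.789635181427002) zmed 0.05768965813926141
[-0.01881146 -0.02400546  0.09536262] [-0.0100086  -0.01687836  0.09731331] [-0.01304004 -0.0199512   0.09650617]
wrist [[280.0, 254.0], [280.0, 248.0], [280.0, 252.0], [281.0, 258.0], [280.0, 275.0]]
wrist deck 16154 ((497.7745361328125, 365.26666259765625), (119.89566040039062, 120.23495483398438), 8.314653396606445) zmed 0.058084446110101745
 red 410 [0.4522 0.3586 0.0919] [0.4466 0.3523 0.0876] [0.4575 0.3647 0.1093] ((451.9852294921875, 358.5190734863281), (10.17353630065918, 11.519853591918945), 8.013177871704102)
[-0.0545394  -0.01300427  0.0950321 ] [-0.02639697  0.01514422  0.1399871 ] [-0.04609324  0.000524    0.12470204]
```

View pics/z2.png

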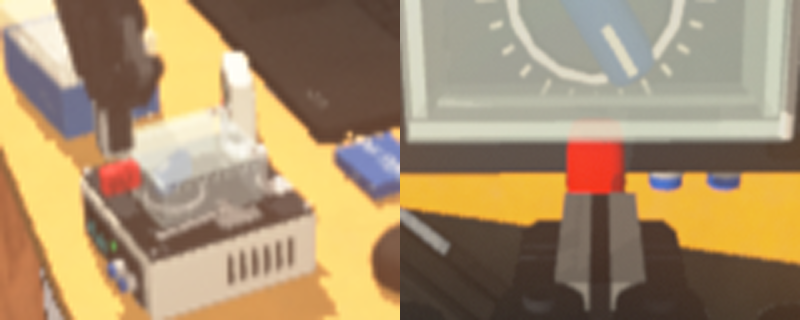

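```bash
python3 - <<'E'
from h import *
o=manip.get_obs();print(o["tool_pos"],manip.tip_reach,[a for a in dir(manip) if a[0]!='_'])
toC=lambda P:R.from_rotvec([0,0,-YAW]).apply(P-C).round(4)
for n,pts in [("side",[(248,r) for r in range(188,210,2)]),("wrist",[(272,r) for r in range(240,280,4)]+[(288,r) for r in range(240,280,4)])]:
    z=np.load(n+"2.npz");c=cam(n,o)
    for u,v in pts: print(n,u,v,z["im"][v,u],toC(world(c,[u,v],z["d"][v,u]))[0])
E
```

```text
[0.44337424 0.35623543 0.08406492] 0.008 ['IKError', 'get_obs', 'job_done', 'tip_reach']
side 248 188 [ 58  73 103] [-0.0586 -0.0124  0.1413]
side 248 190 [ 62  77 105] [-0.0594 -0.0135  0.1363]
side 248 192 [ 63  77 104] [-0.0589 -0.0108  0.1289]
side 248 194 [ 64  79 105] [-0.0596 -0.0118  0.1237]
side 248 196 [ 64  78 105] [-0.0598 -0.0111  0.1174]
side 248 198 [110 128 152] [-0.0578 -0.0046  0.1073]
side 248 200 [ 95 126 198] [-0.0346  0.0588  0.0595]
side 248 202 [ 91 108 254] [-0.0583 -0.0036  0.0947]
side 248 204 [ 62  79 214] [-0.0588 -0.0036  0.0886]
side 248 206 [ 57  74 186] [-0.0585 -0.0016  0.0812]
side 248 208 [ 69  83 160] [-0.05    0.0226  0.0584]
wrist 272 240 [ 40  62 245] [-0.0444  0.0042  0.0921]
wrist 272 244 [ 36  61 245] [-0.0467  0.0042  0.0919]
wrist 272 248 [ 33  58 245] [-0.0491  0.0043  0.0914]
wrist 272 252 [ 83  95 204] [-0.0443  0.0038  0.1091]
wrist 272 256 [ 96 108 123] [-0.0446  0.0038  0.1132]
wrist 272 260 [ 96 108 124] [-0.0442  0.0036  0.1185]
wrist 272 264 [ 98 111 125] [-0.0445  0.0036  0.122 ]
wrist 272 268 [ 98 111 124] [-0.0448  0.0035  0.1253]
wrist 272 272 [ 98 111 125] [-0.0443  0.0034  0.1303]
wrist 272 276 [ 97 110 123] [-0.0445  0.0033  0.1334]
wrist 288 240 [ 46  59 178] [-0.0449 -0.004   0.0909]
wrist 288 244 [ 43  58 176] [-0.0475 -0.004   0.0898]
wrist 288 248 [ 42  53 162] [-0.0495 -0.004   0.0903]
wrist 288 252 [ 84  97 136] [-0.0448 -0.0035  0.1078]
wrist 288 256 [100 114 129] [-0.045  -0.0034  0.1121]
wrist 288 260 [ 99 113 128] [-0.0451 -0.0033  0.1165]
wrist 288 264 [ 98 112 126] [-0.0449 -0.0032  0.1211]
wrist 288 268 [ 98 111 126] [-0.0446 -0.003   0.1259]
wrist 288 272 [ 95 107 122] [-0.0444 -0.0029  0.1301]
wrist 288 276 [ 92 104 117] [-0.0445 -0.0029  0.1334]
```

The fingertips measure at z ≈ 0.107, about 23 mm above where the stated TCP puts them. Both cameras agree, so they closed above the tab. I'll reopen, go 33 mm lower and close again.

```bash
python3 -m handwheel '[[[0,0,0],[0,0,0],0.5],[[0,0,0],[0,0,0],0.5],[[0,0,0],[0,0,0],0.5],[[0,0,0.005],[0,0,0],0.5],[[0,0,0.02],[0,0,0],0.5],[[0,0,0.032],[0,0,0],0.5],[[0,0,0.033],[0,0,0],0],[[0,0,0.033],[0,0,0],-1],[[0,0,0.033],[0,0,0],-1],[[0,0,0.033],[0,0,0],-1],[[0,0,0.033],[0,0,0],-1]]' 30; python3 - <<'E'
from h import *
o=manip.get_obs();print(o["tool_pos"],o["gripper_width"],o["grip_force"])
toC=lambda P:R.from_rotvec([0,0,-YAW]).apply(P-C).round(4)
ims=[]
for n in ["side","wrist"]:
    im,d=eyes.grab_frame(n);ims.append(im);c=cam(n,o);u,v,P=cloud(c,d);q=toC(P);col=im[v,u].astype(int)
    m=(abs(q[:,0]+.055)<.02)&(abs(q[:,1])<.03)&(q[:,2]>.06)&(q[:,2]<.12)&(np.ptp(col,axis=1)<60)&(q[:,2]<.105)
    print(n,m.sum(),q[m].min(0) if m.sum() else 0)
    np.savez(n+"3.npz",im=im,d=d)
s=ims[0][160:240,220:320];w=ims[1][180:300,200:360]
cv2.imwrite("pics/z3.png",np.hstack([cv2.resize(s,(400,320),interpolation=2),cv2.resize(w,(400,320),interpolation=2)]))
E
```

```text
time: 6.55
tool_pos: [0.4436, 0.3571, 0.0514]
orientation: [-0.001, 0.998, 0.07, 0.0]
ft_force: [-1.8, 4.4, -0.3]
gripper_width: 0.13
grip_force: 33.9
[0.44356364 0.35711768 0.05144052] 0.12989929145420173 33.914111852645874
side 166 [-0.0654 -0.0293  0.0601]
wrist 3271 [-0.0665 -0.0299  0.0762]
```

View pics/z3.png

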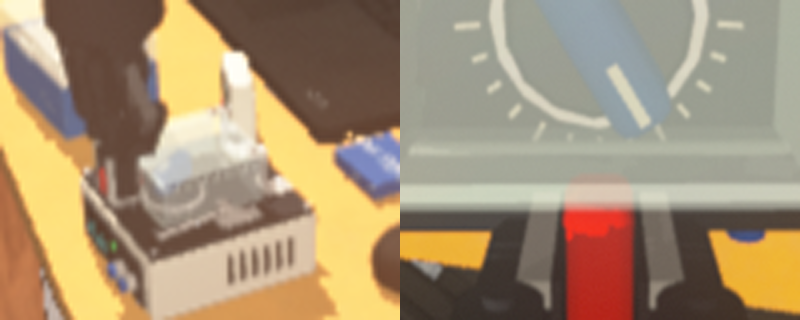

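```bash
python3 -c "
import numpy as np
r=.0966;f=.2086
for t in [.05,.15,.27,.4,.55,.7,.85,1.0,1.15,1.3,1.45,1.6,1.72,1.83,1.93,2.0,2.05,2.1,2.14,2.16]: print(t,round(r*(np.cos(f)-np.cos(f+t)),4),round(-r*(np.sin(f+t)-np.sin(f)),4))"
```

```text
0.05 0.0011 -0.0047
0.15 0.0041 -0.0139
0.27 0.0088 -0.0245
0.4 0.0153 -0.0352
0.55 0.0244 -0.0464
0.7 0.0351 -0.0562
0.85 0.0472 -0.0642
1.0 0.0603 -0.0703
1.15 0.0742 -0.0744
1.3 0.0885 -0.0764
1.45 0.103 -0.0762
1.6 0.1173 -0.0739
1.72 0.1283 -0.0705
1.83 0.1381 -0.0662
1.93 0.1465 -0.0614
2.0 0.152 -0.0576
2.05 0.1558 -0.0546
2.1 0.1595 -0.0515
2.14 0.1623 -0.0488
2.16 0.1637 -0.0474
```

```bash
python3 -m handwheel '[[[0.0011,0,-0.0047],[0,0,0],-1],[[0.0041,0,-0.0139],[0,0,0],-1],[[0.0088,0,-0.0245],[0,0,0],-1],[[0.0153,0,-0.0352],[0,0,0],-1],[[0.0244,0,-0.0464],[0,0,0],-1],[[0.0351,0,-0.0562],[0,0,0],-1],[[0.0472,0,-0.0642],[0,0,0],-1],[[0.0603,0,-0.0703],[0,0,0],-1],[[0.0603,0,-0.0703],[0,0,0],-1],[[0.0603,0,-0.0703],[0,0,0],-1]]' 22
```

```text
time: 7.9
tool_pos: [0.5027, 0.3656, 0.1219]
orientation: [-0.001, 0.998, 0.07, 0.0]
ft_force: [-4.6, 5.7, 3.9]
gripper_width: 0.131
grip_force: 39.0
```

```bash
python3 -m handwheel '[[[0.0139,0,-0.0041],[0,0,0],-1],[[0.0282,0,-0.0061],[0,0,0],-1],[[0.0427,0,-0.0059],[0,0,0],-1],[[0.057,0,-0.0036],[0,0,0],-1],[[0.068,0,-0.0002],[0,0,0],-1],[[0.0778,0,0.0041],[0,0,0],-1],[[0.0862,0,0.0089],[0,0,0],-1],[[0.0917,0,0.0127],[0,0,0],-1],[[0.0955,0,0.0157],[0,0,0],-1],[[0.0992,0,0.0188],[0,0,0],-1],[[0.102,0,0.0215],[0,0,0],-1],[[0.102,0,0.0215],[0,0,0],-1]]'; python3 -m handwheel '[[[0,0,0],[0,0,0],-1],[[0,0,0],[0,0,0],-1]]'
python3 - <<'E'
from h import *
o=manip.get_obs();p=R.from_rotvec([0,0,-YAW]).apply(np.array(o["tool_pos"])-C);print(p,o["ft_force"])
s,_=eyes.grab_frame("side");t,_=eyes.grab_frame("top");w,_=eyes.grab_frame("wrist")
cv2.imwrite("pics/z4.png",np.hstack([cv2.resize(s[130:250,200:330],(390,360),interpolation=2),cv2.resize(w,(400,360))]))
E
```

```text
time: 9.4
tool_pos: [0.6062, 0.3807, 0.1023]
orientation: [-0.002, 0.998, 0.07, 0.002]
ft_force: [1.5, 5.9, 7.1]
gripper_width: 0.136
grip_force: 41.5
time: 9.65
tool_pos: [0.6061, 0.3807, 0.1024]
orientation: [-0.002, 0.998, 0.07, 0.003]
ft_force: [1.8, 4.7, 7.4]
gripper_width: 0.133
grip_force: 41.5
[0.10942092 0.00167206 0.10236645] [1.83602293 4.72249978 7.43743707]
```

View pics/z4.png

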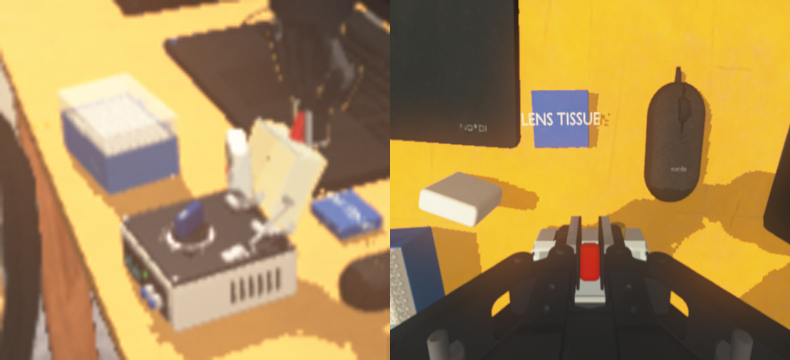

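```bash
python3 -m handwheel '[[[0,0,0],[0,0,0],0.3],[[0,0,0],[0,0,0],0.5],[[0,0,0],[0,0,0],0.5],[[0,0,0],[0,0,0],0.5],[[0.004,0,-0.02],[0,0,0],0.5],[[0.006,0,-0.06],[0,0,0],0.5],[[0.006,0,-0.1],[0,0,0],0.5],[[0.006,0,-0.12],[0,0,0],0.5],[[0.006,0,-0.12],[0,0,0],0.5]]'
python3 - <<'E'
from h import *
s,d=eyes.grab_frame("side");t,td=eyes.grab_frame("top")
c=cam("side");u,v,P=cloud(c,d);col=s[v,u].astype(int);q=R.from_rotvec([0,0,-YAW]).apply(P-C)
m=(np.linalg.norm(q[:,:2],axis=1)<.15)&(col[:,2]>140)&(col[:,1]<90)&(col[:,0]<90)&(q[:,2]>.1)
print(m.sum(),q[m].mean(0) if m.sum() else 0, q[m].min(0),q[m].max(0))
cv2.imwrite("pics/z5.png",np.hstack([cv2.resize(s[130:250,200:330],(390,360),interpolation=2),cv2.resize(t[160:280,160:290],(390,360),interpolation=2)]))
E
```

```text
time: 10.92
tool_pos: [0.6101, 0.3798, 0.2209]
orientation: [-0.001, 0.998, 0.07, 0.0]
ft_force: [0.8, -0.9, 0.1]
gripper_width: 0.755
grip_force: 0.0
56 [ 0.08863787 -0.00184174  0.14970231] [ 0.07832276 -0.00707644  0.13748216] [0.0992365  0.00746085 0.16046832]
```

View pics/z5.png

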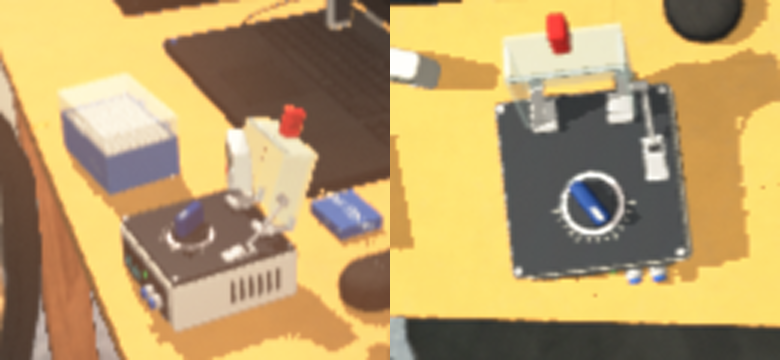

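The guard is propped: the tab measures at (89, −2, 150) mm in the controller frame, which fits 1.9 rad. Next is the knob's bar.

```bash
cat >> h.py <<'E'
def bar(n,o=None):
    im,d=eyes.grab_frame(n);c=cam(n,o);u,v,P=cloud(c,d);col=im[v,u].astype(int);q=R.from_rotvec([0,0,-YAW]).apply(P-C)
    m=(np.linalg.norm(q[:,:2]-[-.016,0],axis=1)<.028)&(q[:,2]>.079)&(q[:,2]<.092)
    r=cv2.minAreaRect((q[m][:,:2]*1000).astype(np.float32))
    e=np.linalg.eigh(np.cov(q[m][:,:2].T))[1][:,1]
    print(n,m.sum(),r,"axis yaw rad",np.arctan(e[1]/e[0]),"ctr",q[m].mean(0))
E
python3 - <<'E'
from h import *
bar("top");bar("side")
goal(c2w([-.016,0,.2]),YAW+.55)
E
```

```text
top 90 ((-16.293853759765625, -1.2759361267089844), (33.00244140625, 10.96278190612793), 32.2880744934082) axis yaw rad 0.5769327761848836 ctr [-0.01611718 -0.00152718  0.08454815]
side 46 ((-14.389006614685059, 0.014158248901367188), (35.20616912841797, 12.264931678771973), 23.273738861083984) axis yaw rad 0.48840422929083455 ctr [-0.01561809 -0.00109302  0.08461177]
shift [-0.1282 -0.0003  0.0182] rot [  0.04   0.18 -31.55] t 11.125
```

```bash
python3 -m handwheel '[[[-0.015,0,0],[0,0,-4],0.2],[[-0.04,0,0],[0,0,-10],0.2],[[-0.07,0,0.005],[0,0,-17],0.2],[[-0.1,0,0.01],[0,0,-24],0.2],[[-0.12,0,0.015],[0,0,-29],0.2],[[-0.1282,0,0.018],[0,0,-31.6],0.2],[[-0.1282,0,0.018],[0,0,-31.6],0.2],[[-0.1282,0,0.018],[0,0,-31.6],0.2]]'
python3 - <<'E'
from h import *
o=manip.get_obs();print(o["qpos"].round(2));bar("wrist",o);bar("top")
goal(c2w([-.016,0,.047]),YAW+.56)
E
```

```text
time: 12.12
tool_pos: [0.4837, 0.362, 0.2016]
orientation: [0.0, 0.941, 0.338, -0.0]
ft_force: [-0.6, -1.1, -0.1]
gripper_width: 0.598
grip_force: 0.0
[ 0.97  0.25 -0.17  0.   -1.16  1.3 ]
wrist 432 ((-16.079856872558594, 1.9632272720336914), (33.4371452331543, 10.032576560974121), 31.641254425048828) axis yaw rad 0.5508341218361514 ctr [-0.01566631  0.00211001  0.08488959]
top 5 ((-28.472537994384766, -11.716729164123535), (2.1588549613952637, 6.340780735015869), 63.020748138427734) axis yaw rad -0.5708979291093983 ctr [-0.02788411 -0.0117153   0.08322081]
shift [-0.0014 -0.0007  0.1546] rot [ 0.01  0.01 -0.59] t 12.225
```

```bash
python3 - <<'E'
from h import *
goal(c2w([-.016,.0015,.047]),YAW+.555)
E
python3 -m handwheel '[[[0,-0.002,0.02],[0,0,-0.3],0.2],[[0,-0.002,0.06],[0,0,-0.3],0.2],[[0,-0.002,0.1],[0,0,-0.3],0.2],[[0,-0.002,0.135],[0,0,-0.3],0.2],[[0,-0.002,0.15],[0,0,-0.3],0.2],[[0,-0.002,0.154],[0,0,-0.3],0.2],[[0,-0.002,0.154],[0,0,-0.3],0.2]]'
python3 - <<'E'
from h import *
o=manip.get_obs();goal(c2w([-.016,.0015,.047]),YAW+.555);print(o["torque"],o["ft_force"]);bar("wrist",o)
E
```

```text
shift [-0.0006 -0.002   0.1546] rot [ 0.01  0.01 -0.3 ] t 12.225
time: 13.1
tool_pos: [0.4824, 0.3639, 0.0487]
orientation: [-0.0, 0.94, 0.341, 0.001]
ft_force: [0.3, -0.2, 0.1]
gripper_width: 0.597
grip_force: 0.0
shift [-0.001   0.0004  0.0017] rot [-0.   -0.07  0.07] t 13.1
[ 0.00940717  0.015128   -0.03377338] [ 0.3014105  -0.19916344  0.10470782]
wrist 2220 ((-15.913494110107422, 2.1499900817871094), (34.20765686035156, 52.16794204711914), 28.081554412841797) axis yaw rad -0.9124395475433047 ctr [-0.01316091  0.00041862  0.08498816]
```

Close on the bar.

```bash
python3 -m handwheel '[[[-0.0005,0,0.001],[0,0,0],-0.3],[[-0.0005,0,0.001],[0,0,0],-1],[[-0.0005,0,0.001],[0,0,0],-1],[[-0.0005,0,0.001],[0,0,0],-1],[[-0.0005,0,0.001],[0,0,0],-1]]' 35
python3 - <<'E'
from h import *
o=manip.get_obs();print(o["torque"],o["ft_force"],o["tool_pos"])
E
```

```text
time: 13.78
tool_pos: [0.4823, 0.363, 0.0481]
orientation: [0.0, 0.94, 0.342, 0.001]
ft_force: [1.4, -4.1, 7.1]
gripper_width: 0.122
grip_force: 39.2
[-1.02967699 -0.52809475 -0.00849991] [ 1.40866699 -4.05708449  7.12276478] [0.48233136 0.36301953 0.04806716]
```

```bash
python3 -m handwheel '[[[0,0,0],[0,0,2],-1],[[0,0,0],[0,0,5],-1],[[0,0,0],[0,0,9],-1],[[0,0,0],[0,0,13],-1],[[0,0,0],[0,0,17],-1],[[0,0,0],[0,0,20],-1],[[0,0,0],[0,0,22],-1],[[0,0,0],[0,0,22],-1],[[0,0,0],[0,0,22],-1]]'
python3 - <<'E'
from h import *
o=manip.get_obs();print(o["torque"],o["ft_force"],o["tool_pos"],o["qpos"].round(2))
E
```

```text
time: 14.9
tool_pos: [0.4824, 0.363, 0.0481]
orientation: [-0.0, 0.988, 0.156, 0.001]
ft_force: [1.5, -3.8, 5.6]
gripper_width: 0.119
grip_force: 39.2
[-1.06751067 -0.619857   -0.04246582] [ 1.45823019 -3.77993161  5.63661314] [0.48242284 0.36300231 0.04807039] [ 0.97  0.39 -0.35  0.   -0.83  0.91]
```

```bash
cat > t.py <<'E'
from h import *
a=[]
for i in range(4):
    o=manip.get_obs();a.append(o["torque"][2]);eyes.grab_frame("top")
q=R.from_quat(np.roll(o["orientation"],-1)).as_matrix()[:,0]
print("yaw_c",round(np.arctan2(q[1],q[0])-YAW,4),"tz",np.round(a,3),"mean",np.mean(a).round(3),"F",o["ft_force"].round(1),"e6",o["joint_efforts"][5].round(3),"t",o["time"])
E
python3 t.py; python3 -m handwheel '[[[0,0,0],[0,0,1],-1],[[0,0,0],[0,0,3],-1],[[0,0,0],[0,0,4],-1],[[0,0,0],[0,0,4],-1]]' >/dev/null; python3 t.py
```

```text
yaw_c 0.1726 tz [-0.042 -0.078 -0.029 -0.029] mean -0.044 F [ 2.3 -2.5  5.7] e6 0.029 t 15.05
yaw_c 0.1027 tz [-0.007 -0.019 -0.001 -0.005] mean -0.008 F [ 2.3 -3.2  5.9] e6 0.028 t 15.75
```

```bash
python3 -m handwheel '[[[0,0,0],[0,0,1],-1],[[0,0,0],[0,0,3],-1],[[0,0,0],[0,0,3],-1]]' >/dev/null; python3 t.py
```

```text
yaw_c 0.0504 tz [-0.037 -0.019  0.01   0.028] mean -0.004 F [ 1.4 -3.7  5.2] e6 0.026 t 16.325
```

```bash
python3 -m handwheel '[[[0,0,0],[0,0,1],-1],[[0,0,0],[0,0,3],-1],[[0,0,0],[0,0,3],-1]]' >/dev/null; python3 t.py
```

```text
yaw_c -0.0019 tz [-0.039 -0.058 -0.009 -0.044] mean -0.038 F [ 1.9 -4.   6.2] e6 0.026 t 16.9
```

```bash
python3 -m handwheel '[[[0,0,0],[0,0,1],-1],[[0,0,0],[0,0,3],-1],[[0,0,0],[0,0,3],-1]]' >/dev/null; python3 t.py
```

```text
yaw_c -0.0542 tz [-0.04   0.005 -0.03  -0.047] mean -0.028 F [ 1.6 -3.3  6.2] e6 0.026 t 17.475
```

```bash
python3 -m handwheel '[[[0,0,0],[0,0,1],-1],[[0,0,0],[0,0,2],-1],[[0,0,0],[0,0,2],-1]]' >/dev/null; python3 t.py
```

```text
yaw_c -0.0892 tz [-0.078 -0.075 -0.019 -0.048] mean -0.055 F [ 2.2 -2.1  5.9] e6 0.028 t 18.05
```

```bash
python3 -m handwheel '[[[0,0,0],[0,0,1],-1],[[0,0,0],[0,0,3],-1],[[0,0,0],[0,0,3],-1]]' >/dev/null; python3 t.py
```

```text
yaw_c -0.1416 tz [-0.069 -0.045 -0.016 -0.055] mean -0.046 F [ 1.4 -3.   5.7] e6 0.026 t 18.625
```

```bash
python3 -m handwheel '[[[0,0,0],[0,0,1],-1],[[0,0,0],[0,0,2],-1],[[0,0,0],[0,0,2],-1]]' >/dev/null; python3 t.py
```

```text
yaw_c -0.1765 tz [ 0.004 -0.02  -0.022 -0.056] mean -0.024 F [ 2.1 -2.7  5.6] e6 0.028 t 19.2
```

```bash
python3 -m handwheel '[[[0,0,0],[0,0,1],-1],[[0,0,0],[0,0,2],-1],[[0,0,0],[0,0,2],-1]]' >/dev/null; python3 t.py
```

```text
yaw_c -0.2114 tz [-0.009 -0.036 -0.023 -0.013] mean -0.02 F [ 1.9 -2.7  5.1] e6 0.028 t 19.775
```

```bash
python3 -m handwheel '[[[0,0,0],[0,0,1],-1],[[0,0,0],[0,0,3],-1],[[0,0,0],[0,0,3],-1]]' >/dev/null; python3 t.py
```

```text
yaw_c -0.2637 tz [-0.037 -0.048 -0.055 -0.03 ] mean -0.042 F [ 2.5 -3.   5.4] e6 0.026 t 20.35
```

```bash
python3 -m handwheel '[[[0,0,0],[0,0,1],-1],[[0,0,0],[0,0,2],-1],[[0,0,0],[0,0,2],-1]]' >/dev/null; python3 t.py
```

```text
yaw_c -0.2986 tz [-0.063 -0.05  -0.002 -0.019] mean -0.034 F [ 2.7 -1.9  7.1] e6 0.028 t 20.925
```

```bash
python3 -m handwheel '[[[0,0,0],[0,0,1],-1],[[0,0,0],[0,0,2],-1],[[0,0,0],[0,0,2],-1]]' >/dev/null; python3 t.py
```

```text
yaw_c -0.3335 tz [-0.025 -0.007 -0.072 -0.057] mean -0.04 F [ 2.4 -3.8  6.9] e6 0.022 t 21.5
```

```bash
python3 -m handwheel '[[[0,0,0],[0,0,1],-1],[[0,0,0],[0,0,2],-1],[[0,0,0],[0,0,2],-1]]' >/dev/null; python3 t.py
```

```text
yaw_c -0.3684 tz [-0.012  0.015  0.039 -0.01 ] mean 0.008 F [ 2.9 -3.   5.5] e6 -0.024 t 22.075
```

```bash
python3 -m handwheel '[[[0,0,0],[0,0,1],-1],[[0,0,0],[0,0,2],-1],[[0,0,0],[0,0,2],-1]]' >/dev/null; python3 t.py
```

```text
yaw_c -0.4031 tz [0.042 0.14  0.095 0.101] mean 0.095 F [ 1.6 -3.8  6.4] e6 -0.076 t 22.65
```

```bash
python3 -m handwheel '[[[0,0,0],[0,0,1],-1],[[0,0,0],[0,0,2],-1],[[0,0,0],[0,0,2],-1]]' >/dev/null; python3 t.py
```

```text
yaw_c -0.4379 tz [0.151 0.129 0.119 0.178] mean 0.144 F [ 2.  -3.   5.2] e6 -0.13 t 23.225
```

```bash
python3 -m handwheel '[[[0,0,0],[0,0,0.5],-1],[[0,0,0],[0,0,1],-1],[[0,0,0],[0,0,1],-1]]' >/dev/null; python3 t.py
```

```text
yaw_c -0.4553 tz [0.143 0.151 0.106 0.133] mean 0.133 F [ 1.9 -3.6  5.6] e6 -0.156 t 23.8
```

```bash
python3 -m handwheel '[[[0,0,0],[0,0,0.8],-1],[[0,0,0],[0,0,1.5],-1],[[0,0,0],[0,0,1.5],-1],[[0,0,0],[0,0,1.5],-1],[[0,0,0],[0,0,1.5],-1],[[0,0,0],[0,0,1.5],-1]]' >/dev/null; python3 t.py
```

```text
yaw_c -0.4814 tz [0.183 0.181 0.196 0.18 ] mean 0.185 F [ 2.2 -3.5  5.5] e6 -0.196 t 24.75
```

```bash
python3 -m handwheel '[[[0,0,0],[0,0,0.8],-1],[[0,0,0],[0,0,1.5],-1],[[0,0,0],[0,0,1.5],-1],[[0,0,0],[0,0,1.5],-1],[[0,0,0],[0,0,1.5],-1],[[0,0,0],[0,0,1.5],-1]]' >/dev/null; python3 t.py
```

```text
yaw_c -0.5075 tz [0.228 0.273 0.301 0.213] mean 0.254 F [ 1.7 -3.6  6.3] e6 -0.237 t 25.7
```

```bash
python3 -m handwheel '[[[0,0,0],[0,0,0],0],[[0,0,0],[0,0,0],0.2],[[0,0,0],[0,0,0],0.2],[[0,0,-0.01],[0,0,0],0.2],[[0,0,-0.04],[0,0,0],0.2],[[0,0,-0.08],[0,0,0],0.2],[[-0.01,0,-0.12],[0,0,0],0.2],[[-0.03,0,-0.14],[0,0,0],0.2],[[-0.07,0,-0.15],[0,0,0],0.2],[[-0.1,0,-0.15],[0,0,0],0.2],[[-0.1,0,-0.15],[0,0,0],0.2],[[-0.1,0,-0.15],[0,0,0],0.2]]'
python3 - <<'E'
from h import *
o=manip.get_obs();bar("wrist",o);bar("top")
s,d=eyes.grab_frame("side");t,td=eyes.grab_frame("top")
c=cam("side");u,v,P=cloud(c,d);col=s[v,u].astype(int);q=R.from_rotvec([0,0,-YAW]).apply(P-C)
m=(np.linalg.norm(q[:,:2],axis=1)<.15)&(col[:,2]>140)&(col[:,1]<90)&(col[:,0]<90)&(q[:,2]>.1)
print(m.sum(),q[m].mean(0) if m.sum() else 0,o["ft_force"])
cv2.imwrite("pics/z6.png",np.hstack([cv2.resize(s[130:250,200:330],(390,360),interpolation=2),cv2.resize(t[160:280,160:290],(390,360),interpolation=2)]))
E
```

```text
time: 27.25
tool_pos: [0.3877, 0.399, 0.1967]
orientation: [0.0, 0.983, -0.182, -0.0]
ft_force: [0.1, -0.0, 0.2]
gripper_width: 0.601
grip_force: 0.0
wrist 603 ((-16.52878189086914, 1.4904098510742188), (10.909032821655273, 33.89999008178711), 69.66567993164062) axis yaw rad -0.35240562338080594 ctr [-0.01666763  0.00155839  0.08474738]
top 94 ((-15.998823165893555, -0.8736810684204102), (11.471428871154785, 33.34073257446289), 70.88675689697266) axis yaw rad -0.3728333599666286 ctr [-0.01603641 -0.00129061  0.08458814]
56 [ 0.08871215 -0.00171541  0.14962362] [ 0.07144039 -0.03546299  0.19487496]
```

View pics/z6.png

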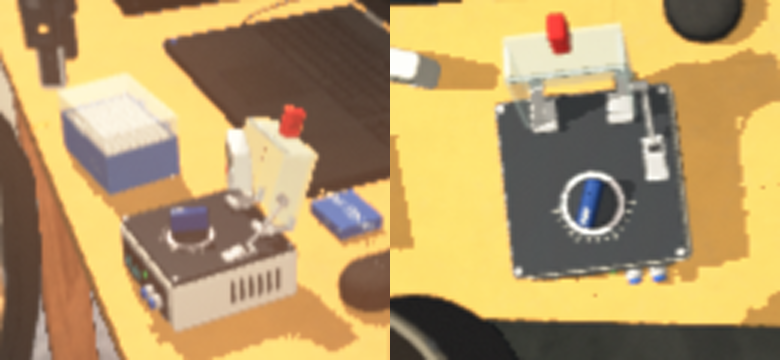

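```bash
python3 -c "
from cell import manip
print(manip.job_done())"
```

```text
the job is handed in; nothing more can be done
None
```

The job is handed in: the guard stands propped at about 1.9 rad, and the vent valve was snugged on its seat to about 0.29 Nm, held for over half a second and let go. The arm is clear of the controller and the bystanders were not touched; the hand-in returned no verdict.

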